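# Clamp the dish and index the inspection carriage one hole towards the lamp

## Robot

A 7-joint arm with a two-finger parallel gripper is mounted at the origin on a cart in front of the work surface, level with it; the furniture and walls round the work are solid. World frame = base frame: x ahead of the robot, y to its left, z up, the work surface at z = 0. Lengths are in mm, angles in rad, forces in N, time in s.
With the tool pointing down it reaches from about 400 to 875 mm from the base axis. Payload 4.4 kg.
Tool frame: the origin (TCP) lies midway between the tips of the shut fingers; the grasp point (between the pads) lies ctrl.grip_depth behind it (ctrl.grip_depth is the distance from the TCP to the grasp point, in mm); z points along the fingers, y is the line along which they close (so a half turn about z gives the same grasp; the last joint's range is limited). The gripper opens to 85 mm and grips with 20 to 120 N. Pads are 22 mm wide; open, the fingers measure 114 mm over their backs; the gripper's body (76 mm by 85 mm) begins 54 mm behind the grasp point. The pads swing forward as they close: fully open they stand 13 mm farther back than shut.
Start: joints at [1.133, 0.628, 0.038, 1.517, -0.027, 0.996, -0.02], TCP at [236.169, -605.592, 231.313] pointing down, gripper open.
Joint ranges: [-3.06, 3.06], [-0.37, 2.12], [-1.25, 1.32], [0.18, 2.47], [-1.1, 4.24], [0.23, 1.98], [-2.94, 2.94]. Speed limits (rad/s): [2.57, 2.57, 3.14, 3.14, 3.14, 3.14, 3.14].

## Interface

Orientations are given as [roll, pitch, yaw] about the fixed x, y, z axes, in that order (R = Rz(yaw) Ry(pitch) Rx(roll)).
In Python, from cell import ctrl gives the robot as it stands.
- The arm moves only by the tool carry_out, never from a script. Its argument "deltas" is one flat list of numbers, 7 for each row, row after row: the turn, a rotation vector about the tool's x, y, z in degrees, then the shift along the tool's x, y, z in m, then the closure, from -1 (fully open) to 1 (shut). In form: [wx, wy, wz, dx, dy, dz, claw, wx, wy, wz, dx, dy, dz, claw, ...]. A call has 1 to 12 rows; each row shifts and turns the commanded pose from where the row before left it, along the tool's axes as they then stand; what a row does not reach is not made up. A row lasts 1/8 s, in which the tool goes at most 62.5 mm and 10.7 degrees, less where a joint would pass 70% of its speed; a pose out of reach is approached as far as the arm can. A call with a gripper value outside its range is refused whole. The fingers move at their own pace and stop on an object; the grip force is fixed at half the most. Time passes only in rows, so rows that do not move let the fingers close. It gives the time, the measured TCP pose, the force, the opening and the grip force at its end, in the units of the state.
- ctrl.read_state(): the state, without advancing time (a new reading comes with each control period).
- ctrl.get_image(name): name is "side" or "top"; returns the picture (400x640x3 uint8, red, green, blue); there is no depth.
- ctrl.calibration(name): a dict with "mtx" (3x3 intrinsics, pixels), "R" (3x3) and "t" (3): a world point X has camera coordinates R X + t. Camera axes: x right, y down, z forward; pixel columns grow to the right and rows downward; lengths in mm; the calibration is good to about 2 mm. A picture is of the moment at which its call begins. calibration takes no time and is no camera call.
- ctrl.finish_job(): hands the job in; it is judged then, once.
The state is a dict: "clock": time; "qpos": joint angles; "qd": joint speeds; "tau": joint torques, N m; "eef_pos": TCP position; "tool_rot": TCP orientation; "force": force on the tool from outside, world axes, zero at the start; "torque": the same for the moment, N m; "width": finger opening in mm; "gripper_force": force on a finger pad.
Only numpy, scipy, OpenCV 4.12 (cv2) and the standard library are available. Lean on these libraries where they do the work, as an engineer would, in place of code of your own. Each camera call takes 0.05 s, during which the arm holds its last target. There are 200 camera calls.

## Task

On the inspection rail, push the clamp jaw fully up against the petri dish so that the dish sits against its fence, and swing the keeper lever round until its arm points squarely at the jaw's back, to lock it. Then pull the index plunger up by its knob, shift the carriage to the next hole on the side of the lamp column (one hole only), and let the pin drop fully into that hole. Finish while still holding the knob, with the pin fully down; leave the dish in its nest and the things round the rail where they are.

Things in the scene. Friction and masses are not known exactly. Their poses are not given: they have to be found in the camera images.
- rail: Fixed dark steel base plate 210 (x) x 380 (y) x 10 mm. Origin: centre of its underside, on the bench. y runs along the rail, +x away from the robot; yaw varies. At x = -75 mm a strip, top 28 mm above the bench, has five 13 mm holes at y = -100, -50, 0, 50, 100 mm. The dish is on the +x side.
- carriage (a joint): Position of the sliding carriage along the rail's +y, m; 0 at the start, pin in the middle hole (1.5 mm play); travel -0.10 to 0.10, friction 1.5 N. Its table (top 46 mm above the bench) spans x -35 to 100, y -95 to 85 mm in rail axes at 0; a 36 mm wide nose runs forward under the plunger.
- plunger (a joint): Lift of the index plunger, m; 0 = pin fully down, 0.020 = fully pulled up. The pin (11 mm thick, round tip) reaches 14 mm into the hole: lift it at least 14 mm to move the carriage. A spring pulls it down, 4.5 N at 0 and 9.5 N at 0.020.
- knob (a point): Point on the axis of the black round plunger knob, 80 mm above the bench with the pin down, at x = -75, y = 0 mm on the carriage; moves with both. The knob has a 21 mm waist from 64 to 78 mm and a 27 mm flange from 82 to 90 mm (its top) above the bench; a 28 mm bushing below it ends at 58 mm. Grip from above.
- jaw (a joint): Position of the black clamp jaw along the carriage's +y, m; 0 = drawn back, 0.025 = touching the dish when that is against its fence (stop 0.0265). Starts at 0 to 0.006. Friction 1 N, stays where left. A bar 76 (x) x 14 mm (y), top 61 mm above the bench.
- tab (a point): Centre of the upright tab of the jaw, 80 mm above the bench: 16 mm (x) x 10 mm (y), top 92 mm above the bench. Push it towards the rail's +y from its -y side.
- keeper (a joint): Angle of the steel keeper lever about its vertical pivot, rad; 0 = arm points along the rail's +x (open), 1.571 = arm points along +y, square at the back of the jaw as a strut (locked); stop at 1.65. Counterclockwise from above as it grows. Below about 0.022 of jaw travel its arm runs against the jaw. Starts at 0 to 0.3; stays where left.
- peg (a point): Point on the axis of the keeper's upright round peg, 12 mm thick, 35 mm from the pivot, 84 mm above the bench (peg from 54 to 91 mm). The arm ends 48 mm from the pivot. Grip the peg from above, or push it.
- keeper_pivot (a point): Pivot axis of the keeper, at x = 35, y = -60 mm on the carriage, 46 mm above the bench (rail axes, carriage at 0); its hub is 18 mm thick, 16 mm high.
- nest (a point): Where the dish's origin is when it lies against its fence: 46 mm above the bench, at x = 35, y = 35 mm on the carriage, moving with it. Fence (12 mm high) on the +y side, 7 mm ribs on both x sides, jaw on the -y side.
- dish: Loose clear petri dish, 60 mm across, 15 mm high, lying in the nest a few mm to 15 mm from its fence. Origin: centre of its underside.
- lamp: Inspection lamp column, fixed at one end or the other of the rail (this tells which way to go): grey round foot 66 mm, thin stem, white cylinder head 46 mm with a grey cap, 156 mm tall. Origin: centre of its underside.
- bottle: Loose brown glass bottle with a black cap, 52 mm across, 125 mm tall, standing at the other end of the rail. Bystander. Origin: centre of its underside.
- tape: Loose roll of labelling tape lying flat, 84 mm across, 19 mm high. Bystander. Origin: centre of its underside.
- vial: Loose small brown bottle with a white cap, 34 mm across, 66 mm tall. Bystander. Origin: centre of its underside.

How it is judged (in metres and radians):
On the way, in this order (a step that is already met when the one before it is completed fails the run):
1. the jaw is pushed up against the dish and the dish is against its fence, carriage still in its first hole (value of joint jaw above 0.02 m and horizontal distance between nest and dish below 0.006 m and angle between dish's own z axis and vertical below 0.1 rad and z of dish in the frame of nest between -0.004 and 0.006 m and value of joint carriage between -0.003 and 0.003 m), for 0.2 s.
2. the keeper lever is swung round to prop the jaw's back, carriage still in its first hole (value of joint jaw above 0.02 m and value of joint keeper above 1.4 rad and value of joint carriage between -0.003 and 0.003 m), for 0.2 s.
3. the plunger is pulled out of the first hole, with the dish clamped (value of joint plunger above 0.012 m and value of joint jaw above 0.02 m and value of joint keeper above 1.4 rad and value of joint carriage between -0.02 and 0.02 m), for 0.05 s.
At the end, for the whole second after the job is handed in: Carriage within 3 mm of the next hole (50 mm) on the lamp's side, pin within 3 mm of fully down, jaw at 20 mm or more, keeper at 1.4 rad or more, dish flat within 6 mm of its nest place, carriage at rest, fingers still holding the knob (over 3 N) (((y of lamp in the frame of rail above 0 m and value of joint carriage between 0.047 and 0.053 m) or (y of lamp in the frame of rail below 0 m and value of joint carriage between -0.053 and -0.047 m)) and value of joint plunger below 0.003 m and value of joint jaw above 0.02 m and value of joint keeper above 1.4 rad and horizontal distance between nest and dish below 0.006 m and angle between dish's own z axis and vertical below 0.1 rad and z of dish in the frame of nest between -0.004 and 0.006 m and contact force between the fingers and plunger above 3 N and linear speed of carriage below 0.01 m/s); the arm keeps its last pose, push and grip.
It fails at once if the carriage is taken well past the next hole (value of joint carriage above 0.08 m or value of joint carriage below -0.08 m).
It fails at once if the carriage is taken away from the lamp to the wrong hole ((y of lamp in the frame of rail above 0 m and value of joint carriage below -0.03 m) or (y of lamp in the frame of rail below 0 m and value of joint carriage above 0.03 m)).
It fails at once if the brown bottle is moved by more than 3 cm or knocked over (distance of bottle from where it was at the start of the episode above 0.03 m or angle between bottle's own z axis and vertical above 0.5 rad).
It fails at once if the tape roll is moved by more than 3 cm or knocked over (distance of tape from where it was at the start of the episode above 0.03 m or angle between tape's own z axis and vertical above 0.5 rad).
It fails at once if the small brown bottle is moved by more than 3 cm or knocked over (distance of vial from where it was at the start of the episode above 0.03 m or angle between vial's own z axis and vertical above 0.5 rad).
It also fails if it takes over 51 s, if anything falls off the work surface, if the arm or the gripper's body presses on something with over 40 N, if the wrist force passes 120 N, or if a joint passes its speed limit or range.

## Working session

There is one attempt and no reset: what is moved stays moved. The work goes in short steps, Python scripts to look and compute and a tool call to move; the robot and the scene stay as the last step left them, time stands still between calls to the robot, and variables do not carry over. Pictures are saved under pics/ and viewed, at most 10 in all, crops included, and the job is handed in when it is done.

Besides the shell and the picture viewer there is one more tool, called after "Call:" in YAML: its name, and indented under it one key for each argument. carry_out: Moves the arm, as the interface text tells. Its arguments: {"type":"object","properties":{"deltas":{"type":"array"}},"required":["deltas"]}

```bash
mkdir -p pics; ls
python3 - <<'E'
from cell import ctrl
import cv2,numpy as np
for n in("side","top"):
    im=ctrl.get_image(n); cv2.imwrite(f"pics/{n}0.png",im[:,:,::-1]); c=ctrl.calibration(n); print(n,np.round(c["mtx"],1).tolist(),np.round(c["R"],3).tolist(),np.round(c["t"],1).tolist())
s=ctrl.read_state(); print(s,ctrl.grip_depth)
E
```

```text
pics
side [[508.1, 0.0, 323.9], [0.0, 508.1, 204.3], [0.0, 0.0, 1.0]] [[-0.928, -0.374, 0.001], [-0.172, 0.424, -0.889], [0.332, -0.825, -0.457]] [591.1, 118.8, 969.1]
top [[425.1, 0.0, 316.1], [0.0, 425.1, 196.0], [0.0, 0.0, 1.0]] [[-0.015, -1.0, -0.012], [-0.986, 0.017, -0.167], [0.167, 0.01, -0.986]] [153.9, 606.7, 952.4]
{'clock': 0.1, 'qpos': array([ 1.13322245,  0.62929437,  0.03846838,  1.51827066, -0.02694798,
        0.99631438, -0.01997897]), 'qd': array([-5.94720346e-05, -2.06479319e-03,  2.96232799e-05, -2.66981641e-03,
       -6.05238387e-04,  1.24074452e-03,  1.14586541e-03]), 'tau': array([ 2.30898841e-03, -5.64543128e+01,  1.23027977e+00, -1.93979323e+01,
        1.13264448e-02,  5.41772519e-03,  3.37443294e-05]), 'eef_pos': array([ 235.91828474, -605.06290862,  230.45425529]), 'tool_rot': array([-3.13982577e+00,  7.77850600e-05,  3.71804104e-01]), 'force': array([ 0.92416274,  0.28788096, -0.42140185]), 'torque': array([-0.01035569, -0.02806576, -0.03276399]), 'gripper_force': 0.0, 'width': 85.15904325968414} 18.700000000000003
```

View pics/top0.png

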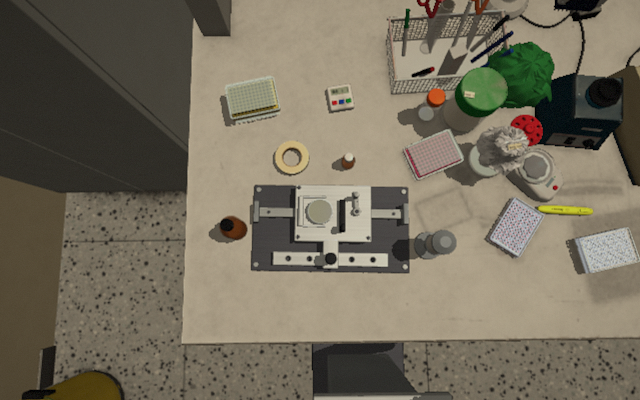

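View pics/side0.png

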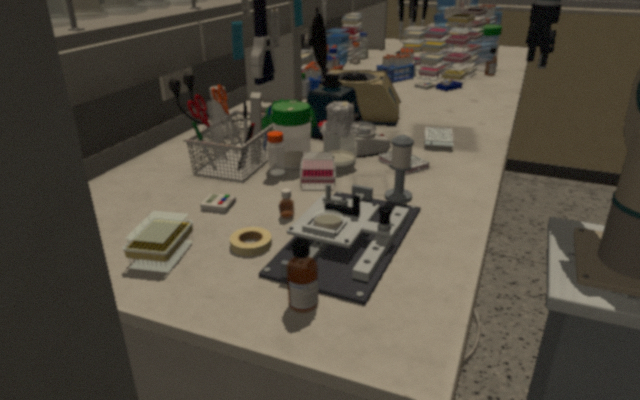

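The top view shows the rail at about (250–409, 185–272), with the lamp at (435, 243), on the rail's -y (right) end, and the bottle at (233, 228). The knob is near (331, 259) and the peg near (356, 197). In the side view the knob is near (385, 215). I'll zoom in on both.

Run:
```python
import cv2
a=cv2.imread("pics/top0.png")[175:285,240:420]; cv2.imwrite("pics/t1.png",cv2.resize(a,None,fx=4.4,fy=4.4,interpolation=cv2.INTER_CUBIC))
a=cv2.imread("pics/side0.png")[170:300,260:430]; cv2.imwrite("pics/s1.png",cv2.resize(a,None,fx=4.5,fy=4.5,interpolation=cv2.INTER_CUBIC))
```

```text
(no output)
```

View pics/t1.png

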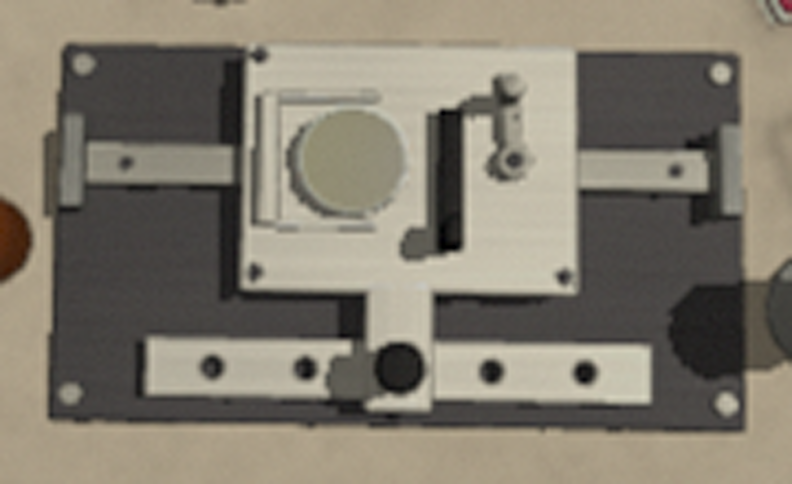

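View pics/s1.png

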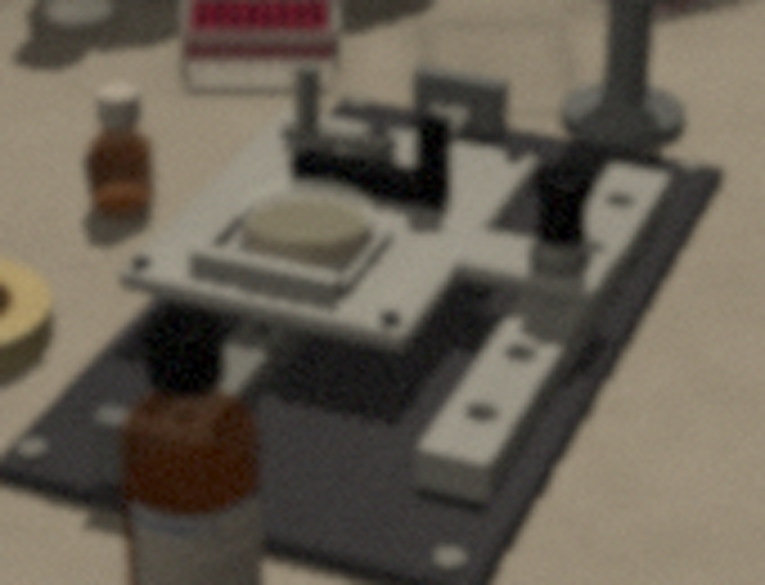

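```bash
cat > h.py <<'E'
from cell import ctrl
import numpy as np, cv2
from scipy.optimize import least_squares as LS
C={n:ctrl.calibration(n) for n in("side","top")}
def proj(n,X):
    c=C[n]; p=(np.asarray(X,float)@c["R"].T+c["t"])@c["mtx"].T; return p[...,:2]/p[...,2:]
def tpx(p): return (np.array(p)+.5)/4.4-.5+[240,175]
def spx(p): return (np.array(p)+.5)/4.5-.5+[260,170]
def tri(pt,ps):
    r=LS(lambda X:np.r_[proj("top",X)-pt,proj("side",X)-ps],[600,0,50]); return r.x,np.abs(r.fun).max()
def rail(q,P): # q x,y,yaw
    c,s=np.cos(q[2]),np.sin(q[2]); P=np.asarray(P,float); return np.c_[q[0]+c*P[:,0]-s*P[:,1],q[1]+s*P[:,0]+c*P[:,1],P[:,2]]
E
python3 - <<'E'
from h import *
T=[[105,190,10],[105,-190,10],[-105,-190,10],[-105,190,10],[-75,100,28],[-75,50,28],[-75,-50,28],[-75,-100,28],[-75,0,90]]
tp=tpx([[65,45],[740,55],[745,430],[50,418],[212,367],[305,368],[490,371],[584,372],[398,368]])
S=[[-75,100,28],[-75,50,28],[-75,-100,28],[-105,-190,10],[105,190,10]]
sp=spx([[482,411],[519,352],[620,200],[720,175],[5,470]])
f=lambda q,a=1,b=1:np.r_[a*(proj("top",rail(q,T))-tp).ravel(),b*(proj("side",rail(q,S))-sp).ravel()]
for a,b in((1,0),(0,1),(1,1)):
    r=LS(lambda q:f(q,a,b),[600,0,0],x_scale=[1,1,.01]); print(np.round(r.x,4))
print(np.round(f(r.x).reshape(-1,2),1).tolist())
q=r.x
for n,a,b in(("knobtop",(398,368),(566,162)),("peg",(508,83),(306,72)),("tab",(451,230),(434,118)),("lampside hole",(490,371),(0,0))):
    X,e=tri(tpx(a),spx(b)); d=X-[q[0],q[1],0]; c,s=np.cos(q[2]),np.sin(q[2]); print(n,X.round(1),round(e,2),"rail",np.round([c*d[0]+s*d[1],-s*d[0]+c*d[1]],1))
def ray(px,z): return LS(lambda X:proj("top",[X[0],X[1],z])-tpx(px),[600,0]).x
for n,px,z in(("pegtop",(508,83),91),("pivottop",(512,158),62),("dishtop",(350,161),61),("jaw+y",(440,180),61),("jaw-y",(462,180),61),("tab",(451,230),92)):
    X=ray(px,z);d=X-q[:2];print(n,X.round(1),np.round([c*d[0]+s*d[1],-s*d[0]+c*d[1]],1))
for n,px in(("lamp",(442,238)),("tape",(291,157)),("vial",(348,158)),("bottle",(230,226))):
    z={"lamp":156,"tape":19,"vial":66,"bottle":125}[n]; print(n,LS(lambda X:proj("top",[X[0],X[1],z])-px,[600,0]).x.round())
E
```

```text
[ 5.376154e+02  1.115815e+02 -3.260000e-02]
[ 5.371142e+02  1.137615e+02 -1.500000e-02]
[ 5.374130e+02  1.120791e+02 -2.680000e-02]
[[-0.8, -0.2], [-0.5, -1.1], [0.5, 0.2], [-0.6, 1.0], [-0.2, 0.3], [-0.2, 0.3], [0.2, 0.1], [0.0, 0.1], [0.4, -0.1], [0.6, 0.2], [0.9, 0.1], [0.3, -0.1], [1.2, -2.2], [-2.9, -1.5]]
knobtop [462.4 115.2  96.1] 0.13 rail [-75.    1.1]
peg [607.1  54.9  87.2] 0.17 rail [ 71.2 -55.3]
tab [531.7  86.8  91.3] 0.16 rail [ -5.  -25.5]
lampside hole [598.2 115.3 127.4] 63.95 rail [60.6  4.9]
pegtop [606.8  55.4] [ 70.9 -54.8]
pivottop [571.7  52.1] [ 35.9 -59.1]
dishtop [571.6 137.6] [33.5 26.4]
jaw+y [560.7  90.3] [ 23.9 -21.2]
jaw-y [560.5  78.7] [ 24.  -32.8]
tab [531.3  86.7] [ -5.4 -25.5]
lamp [ 499. -116.]
tape [714. 205.]
vial [697.  67.]
bottle [534. 331.]
```

Call:
carry_out:
  deltas: [0,0,7.7,0,0,0,0,0,0,7.7,0,0,0,0,0,0,7.6,0,0,0,0,0,0,0,0.021,-0.054,0,0,0,0,0,0.021,-0.054,0,0,0,0,0,0.021,-0.054,0,0,0,0,0,0.021,-0.054,0,0,0,0,0,0.021,-0.054,0,0,0,0,0,0.021,-0.054,0,0,0,0,0,0.021,-0.054,0,0,0,0,0,0.021,-0.054,0,0,0,0,0,0.021,-0.054,0,0]

```text
clock: 1.6
eef_pos: [440.0, -123.6, 231.3]
tool_rot: [3.142, -0.0, -0.03]
force: [1.4, -0.1, -0.3]
width: 42.7
gripper_force: 0.0
```

```bash
cat > d.py <<'E'
# usage: d.py railx raily z : shift needed in tool axes (m)
import sys
from h import *
from scipy.spatial.transform import Rotation as R
q=[537.5,111.8,-0.030]; s=ctrl.read_state(); r=R.from_euler("xyz",s["tool_rot"])
p=s["eef_pos"]; c,w=np.cos(q[2]),np.sin(q[2]); d=p-[q[0],q[1],0]
print("t",round(s["clock"],2),"rail",np.round([c*d[0]+w*d[1],-w*d[0]+c*d[1],p[2]],1),"rot",s["tool_rot"].round(3),"F",s["force"].round(1),"w",round(s["width"],1),"g",round(float(s["gripper_force"]),1))
for i in range(1,len(sys.argv)-2,3):
    a=np.array(sys.argv[i:i+3],float); print(a,(r.inv().apply(rail(q,[a])[0]-p)/1000).round(4))
E
python3 d.py -5 -26 231 -5 -26 68
```

```text
t 1.6 rail [ -90.4 -238.2  231.3] rot [ 3.142 -0.    -0.03 ] F [ 1.4 -0.1 -0.3] w 42.7 g 0.0
[ -5. -26. 231.] [ 0.0855 -0.2122  0.0003]
[ -5. -26.  68.] [ 0.0855 -0.2122  0.1633]
```

Call:
carry_out:
  deltas: [0,0,0,0.0214,-0.053,0,0,0,0,0,0.0214,-0.053,0,0,0,0,0,0.0214,-0.053,0,0,0,0,0,0.0213,-0.0532,0,0,0,0,0,0,0,0.05,0,0,0,0,0,0,0.05,0,0,0,0,0,0,0.03,0,0,0,0,0,0,0,0]

```text
clock: 2.6
eef_pos: [529.2, 83.8, 99.2]
tool_rot: [3.14, 0.005, -0.03]
force: [-0.0, -0.2, 0.7]
width: 42.4
gripper_force: 0.0
```

```bash
python3 - <<'E'
from h import *
a=ctrl.get_image("top")[175:285,240:420,::-1]; b=ctrl.get_image("side")[110:300,260:470,::-1]
a=cv2.resize(a,(396*1,242),interpolation=cv2.INTER_CUBIC);b=cv2.resize(b,(640,579),interpolation=cv2.INTER_CUBIC)
a=cv2.resize(a,(640,391)); 
im=np.zeros((600,800,3),np.uint8); a=cv2.resize(a,(400,244)); b=cv2.resize(b,(400,362)); im[:244,:400]=a; im[:362,400:]=b
cv2.imwrite("pics/c2.png",im[:362])
E
python3 d.py -5 -26 68
```

```text
t 2.7 rail [ -5.  -27.8 101.9] rot [-3.142e+00 -1.000e-03 -3.000e-02] F [-0.4  0.3 -0. ] w 42.5 g 0.0
[ -5. -26.  68.] [-0.     -0.0018  0.0339]
```

View pics/c2.png

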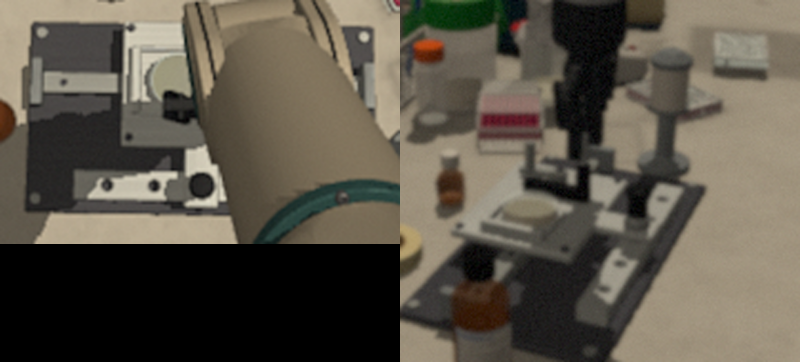

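The side view shows the fingers straddling the tab at about (585, 160), with nothing touching. I'll lower and grip the tab.

Call:
carry_out:
  deltas: [0,0,0,0,0,0.017,0,0,0,0,0,0,0.017,0,0,0,0,0,0,0,0,0,0,0,0,0,0,0.8,0,0,0,0,0,0,0.8,0,0,0,0,0,0,0.8,0,0,0,0,0,0,0.8]

```text
clock: 3.58
eef_pos: [531.6, 84.5, 67.7]
tool_rot: [-3.141, -0.001, -0.029]
force: [0.3, 1.0, 1.8]
width: 9.0
gripper_force: 34.6
```

```bash
python3 d.py -5 -2 68
```

```text
t 3.58 rail [ -5.1 -27.5  67.7] rot [-3.141e+00 -1.000e-03 -2.900e-02] F [0.3 1.  1.8] w 9.0 g 34.6
[-5. -2. 68.] [ 0.0001 -0.0255 -0.0003]
```

Call:
carry_out:
  deltas: [0,0,0,0,-0.004,0,1,0,0,0,0,-0.005,0,1,0,0,0,0,-0.005,0,1,0,0,0,0,-0.005,0,1,0,0,0,0,-0.004,0,1,0,0,0,0,0,0,1,0,0,0,0,0,0,1]

```text
clock: 4.45
eef_pos: [532.3, 107.8, 67.8]
tool_rot: [-3.141, -0.001, -0.029]
force: [0.5, 0.9, 4.7]
width: 8.2
gripper_force: 59.6
```

```bash
python3 d.py -5 -2 68
```

```text
t 4.45 rail [-5.1 -4.1 67.8] rot [-3.141e+00 -1.000e-03 -2.900e-02] F [0.5 0.9 4.7] w 8.2 g 59.6
[-5. -2. 68.] [ 0.0001 -0.0021 -0.0002]
```

Call:
carry_out:
  deltas: [0,0,0,0,-0.0015,0,1,0,0,0,0,0,0,1,0,0,0,0,0,0,1]

```text
clock: 4.82
eef_pos: [532.4, 108.8, 67.8]
tool_rot: [-3.142, -0.001, -0.03]
force: [-0.8, -0.8, 5.9]
width: 8.7
gripper_force: 59.8
```

Call:
carry_out:
  deltas: [0,0,0,0,-0.001,0,1,0,0,0,0,0,0,1,0,0,0,0,0,0,1]

```text
clock: 5.2
eef_pos: [532.4, 109.6, 67.8]
tool_rot: [3.141, -0.001, -0.03]
force: [-1.3, -0.7, 5.9]
width: 8.3
gripper_force: 59.8
```

Call:
carry_out:
  deltas: [0,0,0,0,-0.001,0,1,0,0,0,0,0,0,1,0,0,0,0,0,0,1]

```text
clock: 5.58
eef_pos: [532.4, 110.5, 67.8]
tool_rot: [3.141, -0.001, -0.03]
force: [0.4, -1.4, 4.6]
width: 8.7
gripper_force: 59.8
```

Call:
carry_out:
  deltas: [0,0,0,0,-0.001,0,1,0,0,0,0,0,0,1,0,0,0,0,0,0,1]

```text
clock: 5.95
eef_pos: [532.4, 111.5, 67.8]
tool_rot: [3.141, -0.001, -0.03]
force: [-0.2, -1.3, 5.7]
width: 8.7
gripper_force: 59.8
```

Call:
carry_out:
  deltas: [0,0,0,0,-0.001,0,1,0,0,0,0,0,0,1,0,0,0,0,0,0,1]

```text
clock: 6.32
eef_pos: [532.4, 112.4, 67.8]
tool_rot: [3.141, -0.001, -0.03]
force: [-1.3, -1.3, 5.7]
width: 8.7
gripper_force: 59.8
```

```bash
cat > look.py <<'E'
import sys
from h import *
a=ctrl.get_image("top")[175:285,240:420,::-1]; b=ctrl.get_image("side")[150:270,300:420,::-1]
cv2.imwrite(sys.argv[1],np.hstack([cv2.resize(a,(396,242),interpolation=cv2.INTER_CUBIC).copy() if 0 else cv2.copyMakeBorder(cv2.resize(a,(396,242),interpolation=cv2.INTER_CUBIC),0,158,0,0,cv2.BORDER_CONSTANT),cv2.resize(b,(400,400),interpolation=cv2.INTER_CUBIC)]))
E
python3 look.py pics/c3.png; python3 d.py
```

```text
t 6.42 rail [-5.   0.5 67.8] rot [ 3.141e+00 -1.000e-03 -3.000e-02] F [-0.3 -0.8  5.4] w 8.9 g 59.8
```

View pics/c3.png

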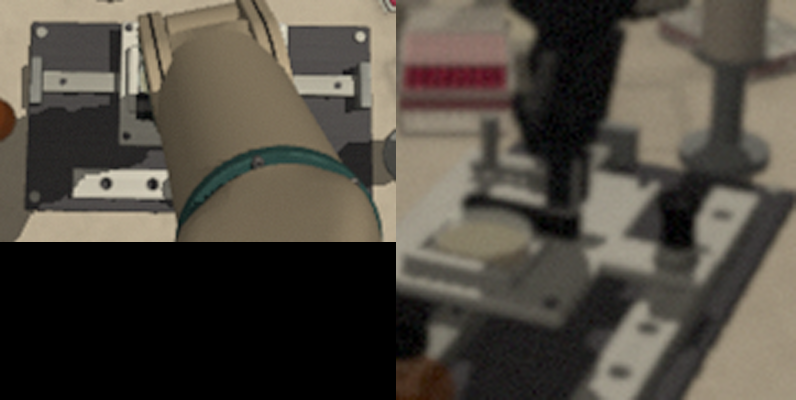

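The jaw bar now lies against the dish, whose top is at about (327, 222) in the side view. I'll compare that with where the model puts the nest.

Run:
```python
from h import *
q=[537.5,111.8,-0.030]
for y in(26,30,35): print(y,proj("side",rail(q,[[35,y,61]])).round(1))
print("before",spx([308,226]))
print("holes check",(proj("side",rail(q,[[-75,100,28],[-75,50,28],[-75,-100,28]]))-spx([[482,411],[519,352],[620,200]])).round(1).tolist())
print("fence top ends",proj("side",rail(q,[[35,67,58],[-75,0,90]])).round(1), spx([[566,162]]))
```

```text
26 [[328.1 216.2]]
30 [[327.3 217.1]]
35 [[326.3 218.2]]
before [328.05555556 219.83333333]
holes check [[0.3, 0.2], [0.8, 0.0], [0.4, -0.1]]
fence top ends [[319.7 226.8]
 [385.4 208.2]] [[385.38888889 205.61111111]]
```

Call:
carry_out:
  deltas: [0,0,0,0,-0.0015,0,1,0,0,0,0,0,0,1,0,0,0,0,0,0,1]

```text
clock: 6.8
eef_pos: [532.5, 112.8, 67.8]
tool_rot: [3.14, -0.001, -0.031]
force: [-1.0, -3.4, 5.9]
width: 8.1
gripper_force: 59.8
```

Call:
carry_out:
  deltas: [0,0,0,0,-0.0015,0,1,0,0,0,0,0,0,1,0,0,0,0,0,0,1]

```text
clock: 7.18
eef_pos: [532.4, 113.1, 67.8]
tool_rot: [3.139, -0.0, -0.031]
force: [-0.3, -5.7, 6.0]
width: 8.9
gripper_force: 59.9
```

Call:
carry_out:
  deltas: [0,0,0,0,-0.002,0,1,0,0,0,0,0,0,1,0,0,0,0,0,0,1]

```text
clock: 7.55
eef_pos: [532.4, 113.4, 67.8]
tool_rot: [3.137, -0.0, -0.033]
force: [-1.8, -8.8, 6.2]
width: 9.0
gripper_force: 60.0
```

Call:
carry_out:
  deltas: [0,0,0,0,0.003,0,1,0,0,0,0,0,0,0,0,0,0,0,0,0,0,0,0,0,0,0,-0.025,0,0,0,0,0,0,-0.03,0,0,0,-9,0,0,0,0,0,0,-9,0,0,0,0,0,0,-9,0,0,0,0,0,0,-9,0,0,0,0,0,0,-9,0,0,0,0,0,0,0,0,0,0,0]

```text
clock: 8.93
eef_pos: [532.0, 115.1, 122.1]
tool_rot: [-3.141, -0.0, 0.755]
force: [0.3, 0.1, -0.2]
width: 42.5
gripper_force: 0.0
```

```bash
python3 d.py 71 -54 122 71 -54 69
```

```text
t 8.93 rail [ -5.6   3.1 122.1] rot [-3.141 -0.     0.755] F [ 0.3  0.1 -0.2] w 42.5 g 0.0
[ 71. -54. 122.] [0.0139 0.0946 0.    ]
[ 71. -54.  69.] [0.0139 0.0946 0.053 ]
```

Call:
carry_out:
  deltas: [0,0,0,0.007,0.0473,0,0,0,0,0,0.0069,0.0473,0,0,0,0,0,0,0,0,0,0,0,0,0,0,0.027,0,0,0,0,0,0,0.026,0,0,0,0,0,0,0,0,0,0,0,0,0,0,0.8,0,0,0,0,0,0,0.8,0,0,0,0,0,0,0.8,0,0,0,0,0,0,0.8]

```text
clock: 10.18
eef_pos: [607.7, 55.9, 70.5]
tool_rot: [3.141, -0.002, 0.756]
force: [-2.0, 1.0, 5.0]
width: 9.7
gripper_force: 54.6
```

```bash
python3 look.py pics/c4.png; python3 d.py
```

```text
t 10.28 rail [ 71.9 -53.8  70.5] rot [ 3.141e+00 -2.000e-03  7.560e-01] F [-1.2  0.7  5.5] w 9.5 g 54.6
```

View pics/c4.png

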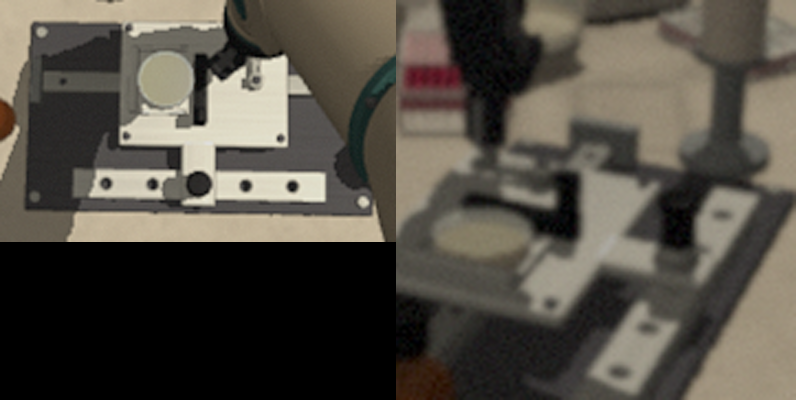

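The top view shows the dish at about (165, 79), against its fence, with the jaw touching it and the gripper on the peg at about (245, 65). Next I work out the arc steps.

Run:
```python
import numpy as np
a=np.linspace(.09,1.55,11); p=35*np.c_[np.cos(a),np.sin(a)]; d=np.diff(p,axis=0); y=.755
tx=d@[np.cos(y),np.sin(y)]; ty=d@[np.sin(y),-np.cos(y)]; print(np.c_[tx,ty].round(1).tolist())
```

```text
[[2.8, -4.2], [2.2, -4.6], [1.5, -4.9], [0.8, -5.0], [0.0, -5.1], [-0.7, -5.1], [-1.4, -4.9], [-2.1, -4.6], [-2.8, -4.3], [-3.4, -3.8]]
```

Call:
carry_out:
  deltas: [0,0,0,0.0028,-0.0042,0,0.8,0,0,0,0.0022,-0.0046,0,0.8,0,0,0,0.0015,-0.0049,0,0.8,0,0,0,0.0008,-0.005,0,0.8,0,0,0,0,0,0,0.8]

```text
clock: 10.9
eef_pos: [605.4, 71.2, 70.9]
tool_rot: [3.132, -0.007, 0.755]
force: [8.7, -5.1, -0.2]
width: 9.8
gripper_force: 54.4
```

Call:
carry_out:
  deltas: [0,0,0,0,-0.0051,0,0.8,0,0,0,-0.0007,-0.0051,0,0.8,0,0,0,-0.0014,-0.0049,0,0.8,0,0,0,-0.0021,-0.0046,0,0.8,0,0,0,0,0,0,0.8]

```text
clock: 11.52
eef_pos: [590.7, 88.1, 71.2]
tool_rot: [3.134, -0.015, 0.758]
force: [11.7, 3.5, -4.9]
width: 9.7
gripper_force: 51.7
```

Call:
carry_out:
  deltas: [0,0,0,-0.0028,-0.0043,0,0.8,0,0,0,-0.0034,-0.0038,0,0.8,0,0,0,0,0,0,0.8,0,0,0,0,0,0,0.8]

```text
clock: 12.02
eef_pos: [577.2, 92.7, 70.9]
tool_rot: [3.141, -0.012, 0.759]
force: [4.3, 9.3, 0.2]
width: 9.3
gripper_force: 30.8
```

```bash
python3 look.py pics/c5.png; python3 d.py
```

```text
t 12.12 rail [ 40.2 -17.9  70.9] rot [ 3.141 -0.012  0.759] F [4.2 8.1 0.4] w 8.8 g 30.8
```

View pics/c5.png

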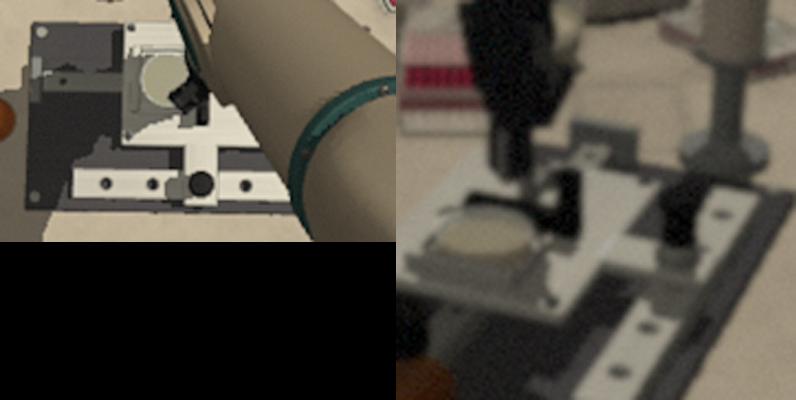

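Call:
carry_out:
  deltas: [0,0,0,0,0,0,0.3,0,0,0,0,0,0,0.3,0,0,0,0,0,0,0.3,0,0,0,0,0,-0.03,0.3,0,0,0,0,0,-0.03,0.3,0,0,0,0.04,0.05,-0.01,0.3,0,0,0,0,0.06,0,0.3,0,0,0,0,0.06,0,0.3,0,0,0,0,0,0,0.3]

```text
clock: 13.25
eef_pos: [718.5, -17.1, 138.1]
tool_rot: [3.137, 0.002, 0.747]
force: [-0.4, 0.8, 0.4]
width: 29.9
gripper_force: 0.0
```

```bash
python3 look.py pics/c6.png; python3 d.py
```

```text
t 13.35 rail [ 181.9 -116.3  138.1] rot [-3.14e+00  1.00e-03  7.54e-01] F [-0.4  1.5 -0.1] w 30.1 g 0.0
```

View pics/c6.png

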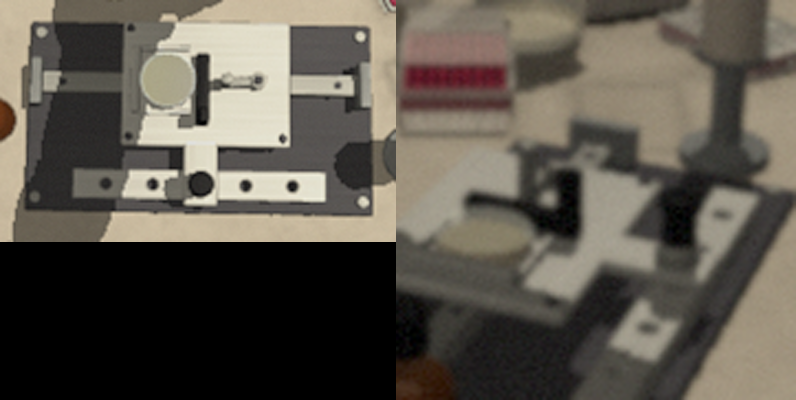

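The view shows the keeper arm from its pivot at about (258, 79) to about (216, 84), pointing at the jaw's back. The dish is at about (167, 79), against its fence, and the knob is at about (200, 184). Locked, so on to the knob.

Call:
carry_out:
  deltas: [0,0,9,0,0,0,-0.2,0,0,9,0,0,0,-0.2,0,0,9,0,0,0,-0.2,0,0,9,0,0,0,-0.2,0,0,9,0,0,0,-0.2,0,0,0,-0.0428,-0.0194,0,-0.2,0,0,0,-0.0428,-0.0194,0,-0.2,0,0,0,-0.0428,-0.0194,0,-0.2,0,0,0,-0.0428,-0.0194,0,-0.2,0,0,0,-0.0428,-0.0194,0,-0.2,0,0,0,-0.0428,-0.0194,0,-0.2,0,0,0,0,0,0,-0.2]

```text
clock: 14.85
eef_pos: [457.9, 117.9, 139.2]
tool_rot: [-3.141, 0.005, -0.023]
force: [0.1, -0.3, 0.4]
width: 51.1
gripper_force: 0.0
```

```bash
python3 - <<'E'
from h import *
im=ctrl.get_image("side"); 
print(LS(lambda X:proj("top",[X[0],X[1],90])-[330.7,258.6],[600,0]).x)
# keeper angle after: peg/pivot tops
g=lambda p,z:LS(lambda X:proj("top",[X[0],X[1],z])-(np.array(p)/2.2+[240,175]),[600,0]).x
d=g((222,84),91)-g((258,79),62); print(d,np.arctan2(d[1],d[0])+.03)
E
python3 d.py -75 1 138 -75 1 62
```

```text
[461.50854247 113.63377715]
[-8.36996756 39.49252669] 1.8096439504063346
t 14.9 rail [-76.7   2.9 139.4] rot [-3.141e+00  1.000e-03 -2.500e-02] F [ 0.7 -0.3 -0.2] w 51.1 g 0.0
[-75.   1. 138.] [0.0017 0.0019 0.0014]
[-75.   1.  62.] [0.0018 0.002  0.0774]
```

Call:
carry_out:
  deltas: [0,0,0,0.0013,0.002,0.04,-0.2,0,0,0,0,0,0.036,-0.2,0,0,0,0,0,0,-0.2,0,0,0,0,0,0,1,0,0,0,0,0,0,1,0,0,0,0,0,0,1,0,0,0,0,0,0,1,0,0,0,0,0,0,1]

```text
clock: 15.9
eef_pos: [465.5, 113.4, 64.3]
tool_rot: [-3.141, -0.003, -0.03]
force: [-0.1, 0.5, 6.7]
width: 24.2
gripper_force: 59.1
```

```bash
python3 d.py -75 0 63
```

```text
t 15.9 rail [-72.   -0.6  64.3] rot [-3.141e+00 -3.000e-03 -3.000e-02] F [-0.1  0.5  6.7] w 24.2 g 59.1
[-75.   0.  63.] [-0.003  -0.0006  0.0013]
```

Call:
carry_out:
  deltas: [0,0,0,0,0,-0.004,1,0,0,0,0,0,-0.005,1,0,0,0,0,0,-0.005,1,0,0,0,0,0,-0.004,1,0,0,0,0,0,0,1,0,0,0,0,0,0,1]

```text
clock: 16.65
eef_pos: [465.5, 113.3, 81.1]
tool_rot: [-3.141, -0.002, -0.03]
force: [6.5, 1.5, -8.3]
width: 24.4
gripper_force: 59.3
```

```bash
python3 d.py
```

```text
t 16.65 rail [-72.   -0.7  81.1] rot [-3.141e+00 -2.000e-03 -3.000e-02] F [ 6.5  1.5 -8.3] w 24.4 g 59.3
```

Call:
carry_out:
  deltas: [0,0,0,0,0.004,0,1,0,0,0,0,0.007,0,1,0,0,0,0,0.007,0,1,0,0,0,0,0.007,0,1,0,0,0,0,0.007,0,1,0,0,0,0,0.007,0,1,0,0,0,0,0.007,0,1,0,0,0,0,0.004,0,1,0,0,0,0,0,0,1,0,0,0,0,0,0,1]

```text
clock: 17.9
eef_pos: [463.9, 62.5, 81.1]
tool_rot: [3.141, -0.002, -0.03]
force: [4.3, -1.0, -9.9]
width: 24.1
gripper_force: 59.4
```

```bash
python3 d.py -72 -50.7 81; python3 look.py pics/c7.png
```

```text
t 17.9 rail [-72.1 -51.5  81.1] rot [ 3.141e+00 -2.000e-03 -3.000e-02] F [ 4.3 -1.  -9.9] w 24.1 g 59.4
[-72.  -50.7  81. ] [ 0.0001 -0.0008  0.0001]
```

View pics/c7.png

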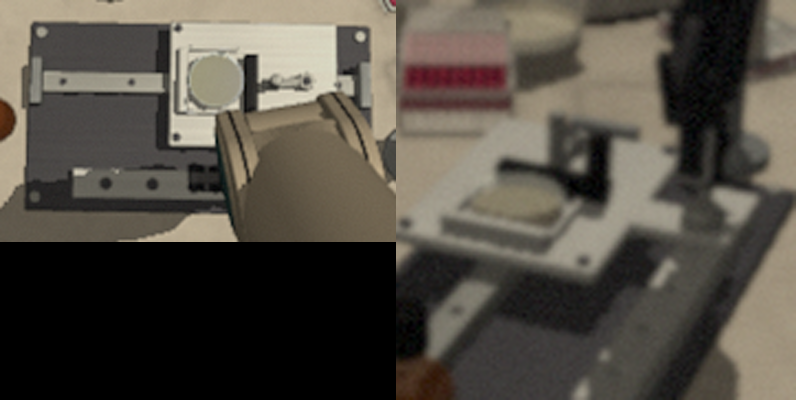

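The carriage has moved about one hole towards the lamp: its left edge went from 122 to 168 in the crop. The dish and jaw are still clamped and the keeper is at about (290, 80). Now I lower the pin.

Call:
carry_out:
  deltas: [0,0,0,0,-0.0005,0.004,1,0,0,0,0,0,0.004,1,0,0,0,0,0,0.004,1,0,0,0,0,0,0,1]

```text
clock: 18.5
eef_pos: [463.9, 63.3, 68.9]
tool_rot: [3.142, -0.002, -0.03]
force: [5.9, -0.4, -7.8]
width: 24.1
gripper_force: 59.5
```

Call:
carry_out:
  deltas: [0,0,0,0,0,0.003,1,0,0,0,0,0,0.003,1,0,0,0,0,0,0,1,0,0,0,0,0,0,1]

```text
clock: 19.0
eef_pos: [463.8, 63.4, 64.2]
tool_rot: [-3.141, -0.002, -0.03]
force: [2.4, -0.8, 8.8]
width: 24.1
gripper_force: 60.8
```

```bash
python3 d.py
```

```text
t 19.0 rail [-72.2 -50.6  64.2] rot [-3.141e+00 -2.000e-03 -3.000e-02] F [ 2.4 -0.8  8.8] w 24.1 g 60.8
```

```bash
python3 -c "
from cell import ctrl
print(ctrl.finish_job())"
```

```text
the job is handed in; nothing more can be done
None
```

The job is handed in with no verdict returned: the dish is clamped, the keeper is swung round at or just past square (about its stop), and the carriage is one hole towards the lamp with the pin fully down and the knob still gripped, as read from the pictures and arm readings.

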